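# Gauge three mallet heads and keep the one that fits

### The arm

A 6-joint arm with a two-finger parallel gripper is mounted at the origin on the work surface. World frame = base frame: x ahead of the robot, y to its left, z up, the work surface at z = 0. Lengths are in m, angles in rad, forces in N, time in s.
With the tool pointing down it reaches from about 0.2 to 0.875 m from the base axis. Payload 3.4 kg.
Tool frame: the origin (TCP) lies between the finger pads; the fingertips stand 25 mm ahead of it and the grasp point (between the pads) lies 6 mm ahead of it (r.nose_length is the z of the fingertips in the tool frame, in m); z points along the fingers, y is the line along which they close (so a half turn about z gives the same grasp; the last joint's range is limited). The gripper opens to 94 mm and grips with 3 to 60 N. Pads are 16 mm wide; open, the fingers measure 119 mm over their backs; the gripper's body (75 mm by 177 mm) begins 78 mm behind the grasp point.
Start: joints at [-1.327, 0.276, 1.505, -0, 1.361, -0.121], TCP at [0.205, -0.537, 0.23] pointing down, gripper open.
Joint ranges: [-2.89, 2.89], [-0.75, 2.08], [0.22, 2.7], [-1.18, 4.32], [0.11, 2.71], [-2.7, 2.7]. Speed limits (rad/s): [2.57, 2.57, 3.14, 3.14, 3.14, 3.14].

### API

Orientations are given as a unit quaternion [w, x, y, z].
In Python, from plant import r, gripper_to, inverse_kinematics, vision, models, telemetry gives the robot as it stands. Calls block until the motion is done:
- r.move_to(position, orientation): joint-space move of the TCP to a pose.
- r.move_l(position, rot=None, vel=0.15, guard=None): straight line of the TCP; rot=None keeps the orientation; vel is the mean speed in m/s. With guard (N) it stops when the force on the tool has changed by that much, and returns True; else False.
- r.movej(angles): joint-space move.
- gripper_to(opening, f_grip=None): finger opening in m; f_grip is the grip in N (None keeps the last); returns when the fingers have stopped.
- r.hold(seconds).
- inverse_kinematics(position, orientation): joint angles nearest the present ones, or None.
- vision.snapshot(name): name is "scene" or "top"; returns the picture (420x560x3 uint8, red, green, blue); there is no depth.
- vision.get_calibration(name): a dict with "fx", "fy", "cx", "cy" (pixels), "D" ([k1, k2, p1, p2, k3] as OpenCV has them; the pictures are not rectified), "position" and "orientation" of the camera in the world. Camera axes: x right, y down, z forward; pixel columns grow to the right and rows downward; lengths in m; the calibration is good to about 2 mm. A picture is of the moment at which its call begins. get_calibration takes no time and is no camera call.
A pose or a line that the arm cannot do raises r.PlanningError and nothing moves.
- r.sign_off(): hands the job in; it is judged then, once.
Trained networks look in the newest picture that a camera, given by its name, has taken for a name from the list of things; names that differ only in an ending like _2 or _b are one class to them, and where a whole thing is asked for, a point or a joint stands for the part that bears it (a point fixed in the world has none). Each returns a list of dicts, best first, with "score" (0 to 1); they miss things now and then, are a little off and sometimes report something else, mostly with a low value. They report only what shows in the picture. A call takes as long as a camera call. They do not tell look-alikes from the thing itself.
- models.boxes_of(thing, camera): "at" ([x, y, z] in m, in world coordinates, good to about 4 mm: the middle of the surface that is visible of it).
- models.regions_of(thing, camera): "pixels" (420x560 bool, what is visible of it).
- models.mark_of(thing, camera): "at" ([x, y, z] in m, in world coordinates, good to about 4 mm: a listed point, or the origin of a listed thing).
Readings, each from a call of its own:
- telemetry.current_t(): time.
- telemetry.current_joints(): joint angles.
- telemetry.current_dq(): joint speeds.
- telemetry.current_joint_efforts(): joint torques, N m.
- telemetry.current_ee_pos(): TCP position.
- telemetry.current_tool_rot(): TCP orientation.
- telemetry.current_wrist_force(): force on the tool from outside, world axes, zero at the start.
- telemetry.current_torque(): the same for the moment, N m.
- telemetry.current_opening(): finger opening in m.
- telemetry.current_finger_force(): force on a finger pad.
Only numpy, scipy, OpenCV 4.12 (cv2) and the standard library are available. Lean on these libraries where they do the work, as an engineer would, in place of code of your own. Each camera call takes 0.05 s, during which the arm holds its last target. There are 200 camera calls.

### The job

Check the three wooden mallet heads in the stepped slot gauge: gently push each one along the lane in front of it until it stops. Then take the one that passed the wide go slot but stopped at the narrow no-go slot and set it down gently, upright, in the plywood tray; leave the other two where the gauge stopped them, and do not disturb the other things on the table.

Things in the scene. Friction and masses are not known exactly. Their poses are not given: they have to be found in the camera images.
- gauge: fixed slot gauge: grey base plate 308 (own x) by 356 mm (own y, -188 to 168), 6 mm thick, four steel bars 22 mm tall on it (tops 28 mm above the table). Origin: on the table, mid-width; z up. Three identical lanes run along +y, centred at own x = -90, 0, +90 mm, from an open flat apron (own y -188 to -54 mm) to an end stop. The upper 33 mm of a head stands above the bars, free to push or grip
- go (a point): middle lane, start of the go slot, on the base plate (own y -24 mm in every lane). The mouth narrows at 20 degrees a side from 86 mm wide (own y -54) to the go slot, 64 mm wide, own y -24 to 67. A head too wide stops here, its origin at gauge y about -69 mm
- nogo (a point): middle lane, start of the no-go slot, on the base plate (own y 78 mm in every lane). The lane narrows at 20 degrees a side from 64 mm (own y 67) to the no-go slot, 56 mm wide, own y 78 to 158. A head that fits stops here, its origin at gauge y about +33 mm
- stop (a point): middle lane, face of the end stop that closes the no-go slot, on the base plate (own y 158 mm in every lane). A head too narrow runs on to it, its origin at gauge y about +118 mm
- head_1: beech mallet head: a block 80 mm long (own y), 55 mm tall, dark rectangular eye drawn on top (no hole); origin: centre of its underside; about 0.22 kg, slides easily with about 1 N. Starts on the apron in front of one of the lanes (which varies), its length along the lane within 0.1 rad. The heads are 52, 60 and 68 mm wide (own x), one of each; which is which must be found with the gauge
- head_2: beech mallet head: a block 80 mm long (own y), 55 mm tall, dark rectangular eye drawn on top (no hole); origin: centre of its underside; about 0.22 kg, slides easily with about 1 N. Starts on the apron in front of one of the lanes (which varies), its length along the lane within 0.1 rad. The heads are 52, 60 and 68 mm wide (own x), one of each; which is which must be found with the gauge
- head_3: beech mallet head: a block 80 mm long (own y), 55 mm tall, dark rectangular eye drawn on top (no hole); origin: centre of its underside; about 0.22 kg, slides easily with about 1 N. Starts on the apron in front of one of the lanes (which varies), its length along the lane within 0.1 rad. The heads are 52, 60 and 68 mm wide (own x), one of each; which is which must be found with the gauge
- tray: fixed open plywood tray, 150 x 150 mm, 25 mm tall, walls and floor 5 mm thick; origin at the centre of its underside on the table; left of the gauge
- mallet: bystander, not part of the job: finished wooden mallet, 225 mm long, lying near the robot on the right; origin under its middle
- wrench: bystander, not part of the job: steel wrench lying flat beyond the gauge
- hammer: bystander, not part of the job: hammer lying to the right of the gauge
- jar: bystander, not part of the job: glass jar with steel cap, 64 mm across, 70 mm tall, beyond the tray; origin under its centre
- battery: bystander, not part of the job: black battery pack 75 x 115 x 63 mm, near the robot on the left; origin under its centre
- mug: bystander, not part of the job: blue mug, 80 mm across, 90 mm tall, left of the tray; origin under its centre
- tape: bystander, not part of the job: grey ring-shaped spool, 100 mm across, 25 mm tall, right of the gauge; origin under its centre
Not all that is in view belongs to the job. What is shaped like the head_3 but purple or red is not meant.

How it is judged:
By the outcome, as a careful person would: the job done as asked, in the order asked, and still so for the second after the job is handed in, with the robot touching nothing.
It also fails if it takes over 64 s, if anything falls off the work surface, if the arm or the gripper's body presses on something with over 40 N, if the wrist force passes 120 N, or if a joint passes its speed limit or range.

## Working session

There is one attempt and no reset: what is moved stays moved. The work goes in short steps, each a Python script; the robot and the scene stay as the last script left them, time stands still between calls to the robot, and variables do not carry over. Pictures are saved under pics/ and viewed, at most 10 in all, crops included, and the job is handed in when it is done.

```bash
ls; mkdir -p pics; python3 - <<'E'
from plant import r, vision, models, telemetry
import cv2, numpy as np
for c in("top","scene"):
    im=vision.snapshot(c); cv2.imwrite(f"pics/{c}0.png",im[:,:,::-1])
    k=vision.get_calibration(c); print(c,{a:np.round(b,4).tolist() for a,b in k.items()})
    for t in("head_1","gauge","go","nogo","stop","tray"):
        print(t,[(np.round(d["at"],3).tolist(),round(d["score"],2)) for d in models.mark_of(t,c)])
    print("boxes",[(np.round(d["at"],3).tolist(),round(d["score"],2)) for d in models.boxes_of("head_1",c)])
print(telemetry.current_t(),r.nose_length)
E
```

```text
pics
top {'fx': 539.5223, 'fy': 539.5223, 'cx': 290.6162, 'cy': 212.7303, 'D': [-0.0483, 0.0, 0.0, 0.0, 0.0], 'position': [0.3822, 0.0191, 1.6828], 'orientation': [-0.0432, 0.7107, -0.7013, 0.036]}
head_1 [([0.304, -0.161, -0.002], 0.9), ([0.464, -0.155, 0.008], 0.89), ([0.545, -0.32, -0.002], 0.87), ([0.563, -0.164, 0.004], 0.81), ([0.649, -0.164, 0.006], 0.8), ([0.758, -0.31, -0.002], 0.77), ([0.843, 0.059, -0.001], 0.61)]
gauge [([0.55, -0.04, 0.0], 0.95)]
go [([0.463, 0.552, 0.003], 0.31), ([0.652, -0.159, 0.009], 0.24), ([0.435, -0.49, 0.003], 0.17)]
nogo [([0.544, 0.035, 0.008], 0.69)]
stop [([0.54, 0.12, 0.004], 0.96)]
tray [([0.491, 0.326, -0.001], 0.66)]
boxes [([0.544, -0.318, 0.051], 0.92), ([0.56, -0.158, 0.058], 0.89), ([0.753, -0.306, 0.054], 0.88), ([0.836, 0.058, 0.052], 0.86), ([0.302, -0.156, 0.055], 0.82), ([0.649, -0.16, 0.063], 0.81), ([0.465, -0.156, 0.063], 0.58)]
scene {'fx': 388.8068, 'fy': 388.8068, 'cx': 277.5444, 'cy': 212.7777, 'D': [-0.0797, 0.0, 0.0, 0.0, 0.0], 'position': [1.1836, 0.7104, 0.9961], 'orientation': [-0.1377, 0.3464, 0.8613, -0.3453]}
head_1 [([0.549, -0.32, -0.002], 0.92), ([0.302, -0.154, -0.002], 0.9), ([0.845, 0.059, -0.0], 0.87), ([0.652, -0.154, 0.003], 0.71), ([0.56, -0.166, 0.008], 0.64), ([0.755, -0.312, 0.0], 0.63), ([0.463, -0.154, 0.003], 0.56)]
gauge [([0.548, -0.038, 0.0], 0.84), ([0.281, -0.296, -0.004], 0.62), ([0.558, -0.164, 0.009], 0.39)]
go [([0.55, -0.061, 0.006], 0.56)]
nogo [([0.544, 0.037, 0.01], 0.8), ([0.539, 0.117, 0.008], 0.7), ([0.489, 0.327, -0.001], 0.43)]
stop [([0.535, 0.117, 0.011], 0.68), ([0.44, -0.494, -0.0], 0.53)]
tray [([0.49, 0.324, 0.0], 0.78), ([0.438, -0.49, -0.003], 0.22)]
boxes [([0.855, 0.071, 0.059], 0.97), ([0.475, -0.14, 0.055], 0.94), ([0.76, -0.287, 0.046], 0.94), ([0.314, -0.138, 0.048], 0.7), ([0.56, -0.304, 0.042], 0.68), ([0.57, -0.147, 0.059], 0.65)]
0.8 0.025
```

View pics/top0.png

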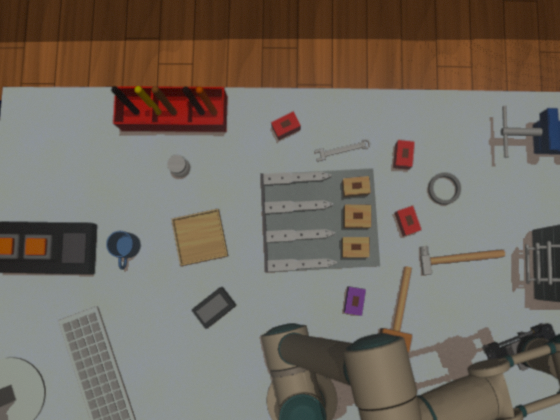

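View pics/scene0.png

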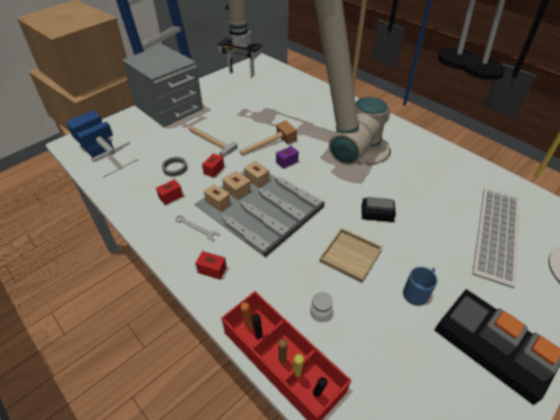

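The three beech heads on the apron are at top pixels (357,186), (358,216) and (356,247). The red ones (286,125), (404,154), (408,221) and the purple one (355,301) are look-alikes. Next I fit the gauge, heads and tray from their masks.

```bash
cat > h.py <<'E'
from plant import r, gripper_to, inverse_kinematics, vision, models, telemetry
import cv2, numpy as np
from scipy.spatial.transform import Rotation as R
def world(px,z,cam="top"):
    k=vision.get_calibration(cam); K=np.array([[k["fx"],0,k["cx"]],[0,k["fy"],k["cy"]],[0,0,1]])
    u=cv2.undistortPoints(np.array(px,float).reshape(-1,1,2),K,np.array(k["D"]))[:,0]
    q=k["orientation"]; M=R.from_quat([q[1],q[2],q[3],q[0]]).as_matrix()
    d=np.c_[u,np.ones(len(u))]@M.T; p=np.array(k["position"])
    return p+d*((z-p[2])/d[:,2])[:,None]
def rect(mask,z):
    m=mask.astype(np.uint8); n,l,s,_=cv2.connectedComponentsWithStats(m)
    m=(l==1+np.argmax(s[1:,4])); v,u=np.nonzero(m)
    w=world(np.c_[u,v],z)[:,:2]
    c,s,a=cv2.minAreaRect((w*1000).astype(np.float32)); return np.round(c,1),np.round(s,1),round(a,1),len(u)
def quat(th):  # tool down, closing line along world direction th
    c,s=np.cos(th),np.sin(th)
    y=np.array([c,s,0]); zz=np.array([0,0,-1.]); x=np.cross(y,zz)
    q=R.from_matrix(np.c_[x,y,zz]).as_quat(); return [q[3],q[0],q[1],q[2]]
E
python3 - <<'E'
from h import *
im=vision.snapshot("top")
for t,z in(("gauge",.006),("tray",.025),("head_1",.061)):
    for d in models.regions_of(t,"top"):
        if d["score"]>.4: print(t,round(d["score"],2),rect(d["pixels"],z))
    cv2.imwrite("pics/crop0.png",cv2.resize(im[150:290,250:430,::-1],None,fx=4,fy=4,interpolation=cv2.INTER_CUBIC))
q0=telemetry.current_tool_rot();print("rot",q0)
for th in(.05,.05+np.pi):
  for p in([.46,-.23,.06],[.64,-.23,.06],[.63,.07,.06],[.46,.07,.06],[.49,.325,.08]):
    j=inverse_kinematics(p,quat(th)); print(th,p,None if j is None else np.round(j,2))
E
```

```text
gauge 0.61 (array([551.3, -52. ]), array([312.9, 357.7]), 3.9, 9534)
tray 0.86 (array([490.8, 319.3]), array([151.1, 152.8]), 12.9, 2380)
tray 0.42 (array([276.1, 269.2]), array([ 78.4, 118.8]), 37.9, 949)
head_1 0.93 (array([835. ,  57.1]), array([62.3, 83. ]), 26.6, 510)
head_1 0.89 (array([ 749.3, -307. ]), array([60.1, 93.7]), 83.6, 564)
head_1 0.78 (array([ 464.9, -157.9]), array([57. , 84.5]), 0.7, 565)
head_1 0.78 (array([ 648.7, -159.4]), array([63.6, 91.3]), 6.5, 586)
head_1 0.78 (array([ 304.2, -154.6]), array([59.3, 80.1]), 81.3, 534)
head_1 0.72 (array([ 558.5, -162.5]), array([70.4, 81.8]), 0.2, 656)
head_1 0.56 (array([ 546.3, -316.5]), array([80.5, 64.3]), 19.6, 548)
rot [4.13681107e-05 9.83409610e-01 1.81398835e-01 4.67280739e-06]
0.05 [0.46, -0.23, 0.06] [-0.6   0.34  1.88 -0.    0.92 -0.65]
0.05 [0.64, -0.23, 0.06] [-0.45  0.55  1.5  -0.    1.09 -0.5 ]
0.05 [0.63, 0.07, 0.06] [ 0.    0.49  1.61 -0.    1.04 -0.05]
0.05 [0.46, 0.07, 0.06] [ 0.    0.28  1.98 -0.    0.88 -0.05]
0.05 [0.49, 0.325, 0.08] [ 0.47  0.41  1.7  -0.    1.03  0.42]
3.191592653589793 [0.46, -0.23, 0.06] [-0.6   0.34  1.88 -0.    0.92  2.49]
3.191592653589793 [0.64, -0.23, 0.06] [-0.45  0.55  1.5  -0.    1.09  2.64]
3.191592653589793 [0.63, 0.07, 0.06] None
3.191592653589793 [0.46, 0.07, 0.06] None
3.191592653589793 [0.49, 0.325, 0.08] None
```

View pics/crop0.png

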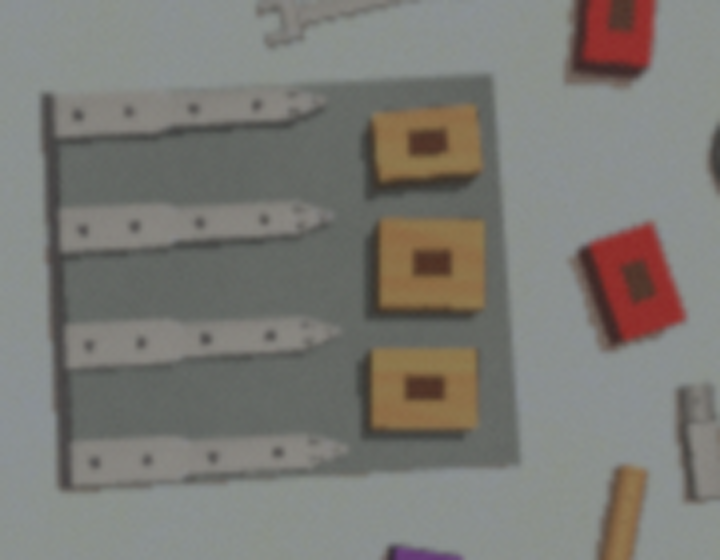

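The crop shows the three beech heads at (427,143), (432,263) and (424,388), each in front of a lane, and the middle one looks widest. The gauge fit matches its known size and the network marks. Pushing now, left lane first.

```bash
cat >> h.py <<'E'
TH=.068; O=np.array([.550,-.041]); Q=quat(TH)
def W(x,y,z):
    c,s=np.cos(TH),np.sin(TH); return [O[0]+c*x-s*y,O[1]+s*x+c*y,z]
def G(p):
    c,s=np.cos(TH),np.sin(TH); d=np.array(p[:2])-O; return np.array([c*d[0]+s*d[1],-s*d[0]+c*d[1]])
def push(x,ystart=-.200,zt=.060,guard=5,yend=.085):
    r.move_to(W(x,ystart,.12),Q); r.move_l(W(x,ystart,zt),vel=.15)
    hit=r.move_l(W(x,yend,zt),vel=.08,guard=guard)
    p=telemetry.current_ee_pos(); y=G(p)[1]+.048
    print("lane",x,"hit",hit,"tcp",np.round(p,4),"head y~",round(y,4),"F",np.round(telemetry.current_wrist_force(),1),"t",telemetry.current_t())
    r.move_l(W(x,G(p)[1]-.025,zt),vel=.15); r.move_l(W(x,G(p)[1]-.025,.12),vel=.25)
    return y
E
python3 - <<'E'
from h import *
gripper_to(.025)
print(telemetry.current_t())
for x in(-.09,0,.09):
    y=push(x)
    if min(abs(y-v) for v in(-.069,.033,.118))>.015: print("odd stop"); break
im=vision.snapshot("top"); cv2.imwrite("pics/p1.png",cv2.resize(im[150:290,250:430,::-1],None,fx=4,fy=4,interpolation=cv2.INTER_CUBIC))
E
```

```text
2.1417
lane -0.09 hit True tcp [ 0.4619 -0.0616  0.0603] head y~ 0.0335 F [ 0.7 -2.9  0.5] t 6.375
lane 0 hit True tcp [ 0.5589 -0.1572  0.0605] head y~ -0.0685 F [ 0.4 -3.2 -0.1] t 9.8667
lane 0.09 hit True tcp [0.6348 0.0347 0.0598] head y~ 0.1178 F [ 0.3 -0.6 -0.2] t 14.5917
```

View pics/p1.png

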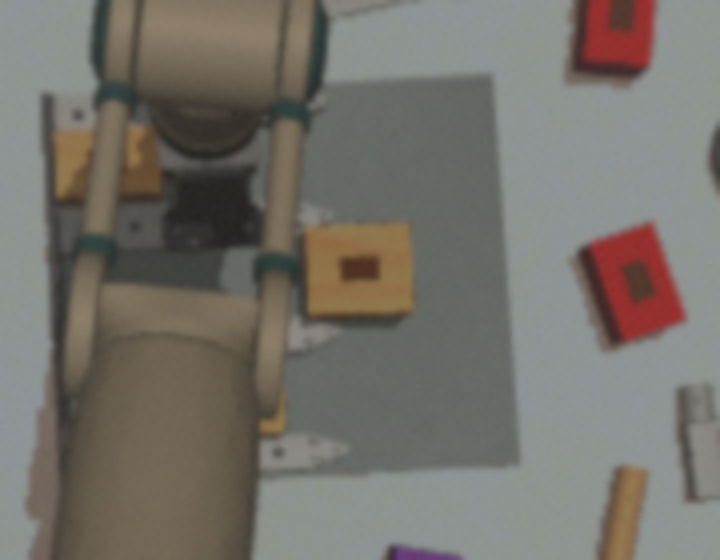

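All three stops match the expected positions: the left lane (world x≈0.46) stopped at y=+33 mm at the no-go slot, so that is the one to take. The middle head stopped at the go slot (−69 mm), and the far lane's head ran to the end stop (+118 mm). The crop agrees: middle head at (358,268), far head at (107,163). Next I pick up the passing head.

```bash
python3 - <<'E'
from h import *
r.move_to(W(-.09,.033,.12),Q); gripper_to(.082)
print("contact",r.move_l(W(-.09,.033,.057),vel=.1,guard=8))
print("open",gripper_to(.0,f_grip=20),telemetry.current_opening(),telemetry.current_finger_force(),np.round(telemetry.current_wrist_force(),1))
if .055<telemetry.current_opening()<.065:
    r.move_l(W(-.09,.033,.135),vel=.1)
    print("held",telemetry.current_opening(),telemetry.current_finger_force())
    r.move_l([.4905,.323,.135],rot=quat(.225),vel=.2)
    r.move_l([.4905,.323,.065],vel=.1); 
    print("down",r.move_l([.4905,.323,.053],vel=.02,guard=2),telemetry.current_ee_pos(),np.round(telemetry.current_wrist_force(),1),telemetry.current_opening())
print(telemetry.current_t())
E
```

```text
contact False
open False 0.05998509637987249 19.94540423154831 [-0.6 -1.3  4. ]
held 0.05969897244100062 19.955302476882935
down True [0.49061912 0.3231055  0.05626193] [-0.7 -0.6  3.8] 0.06009889220641687
22.45
```

Grip width is 60 mm, as it should be, and contact with the tray floor came at the expected height. Releasing, then checking.

```bash
python3 - <<'E'
from h import *
gripper_to(.078); r.hold(.2)
r.move_l([.4905,.323,.2],vel=.12)
r.move_to([.25,-.45,.3],Q)
for c in("top","scene"):
    im=vision.snapshot(c)
    print([(np.round(d["at"],3).tolist(),np.round(G(d["at"]),3).tolist(),round(d["score"],2)) for d in models.mark_of("head_1",c)])
    a=im[110:300,160:440] if c=="top" else im[110:290,150:400]
    cv2.imwrite(f"pics/f_{c}.png",cv2.resize(a[:,:,::-1],None,fx=2.8,fy=2.8,interpolation=cv2.INTER_CUBIC))
print(telemetry.current_t())
E
```

```text
[([0.556, -0.107, 0.003], [0.001, -0.066], 0.86), ([0.633, 0.083, 0.006], [0.091, 0.118], 0.83), ([0.491, 0.329, 0.008], [-0.034, 0.373], 0.74), ([0.305, -0.156, 0.002], [-0.252, -0.098], 0.7), ([0.757, -0.312, -0.002], [0.188, -0.284], 0.69), ([0.549, -0.321, -0.001], [-0.02, -0.279], 0.63), ([0.844, 0.06, -0.001], [0.3, 0.081], 0.59)]
[([0.634, 0.089, 0.005], [0.092, 0.124], 0.9), ([0.753, -0.307, -0.006], [0.185, -0.279], 0.83), ([0.547, -0.318, 0.001], [-0.022, -0.276], 0.75), ([0.489, 0.332, -0.002], [-0.035, 0.376], 0.72), ([0.303, -0.155, 0.0], [-0.254, -0.097], 0.71), ([0.553, -0.111, 0.007], [-0.002, -0.07], 0.68)]
27.575
```

View pics/f_top.png

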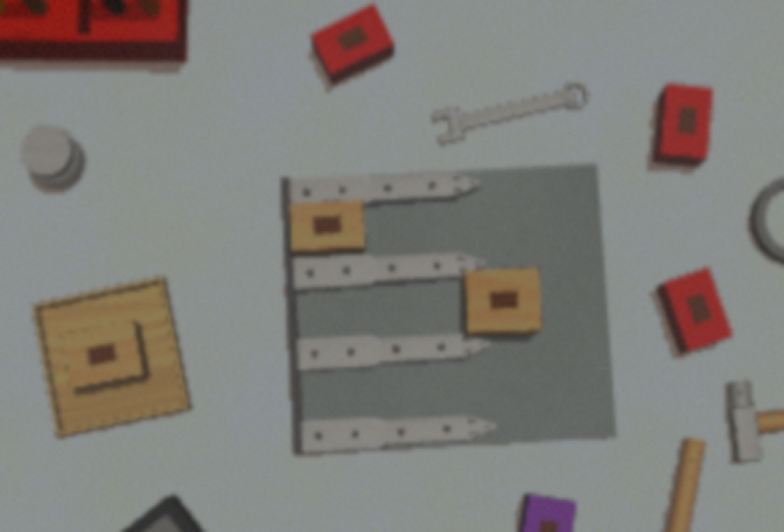

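View pics/f_scene.png

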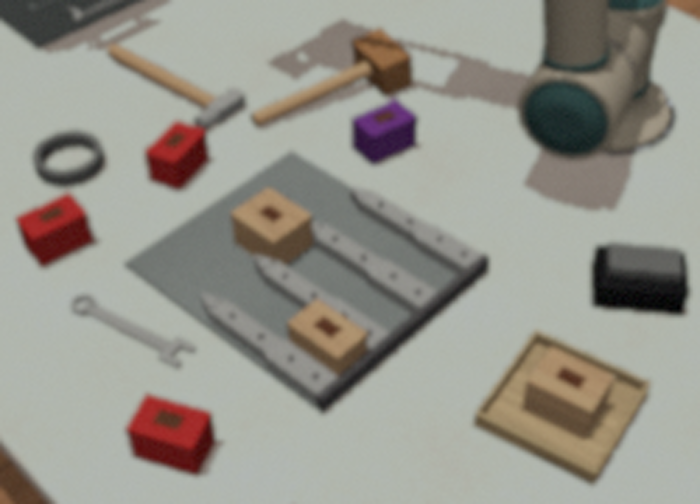

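The pictures show the head upright inside the tray (top crop (100,355), scene crop (568,390)). The other two are at their stops at top crop (503,300) and (327,225), and the bystanders have not moved.

```bash
python3 -c "
from plant import r
print(r.sign_off())"
```

```text
the job is handed in; nothing more can be done
None
```

Job handed in at about 28 s of robot time: the 60 mm head is upright in the tray, and the other two are where the gauge stopped them, at the go slot and at the end stop.

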